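Put the hand tools away on their shadows in the tool tray

ROBOT

A 6-joint arm with a two-finger parallel gripper is mounted at the origin on the work surface. World frame = base frame: x ahead of the robot, y to its left, z up, the work surface at z = 0. Lengths are in m, angles in rad, forces in N, time in s.
With the tool pointing down it reaches from about 0.225 to 0.875 m from the base axis. Payload 3.4 kg.
Tool frame: the origin (TCP) lies midway between the tips of the shut fingers; the grasp point (between the pads) lies r.grip_point_offset behind it (r.grip_point_offset is the distance from the TCP to the grasp point, in m); z points along the fingers, x is the direction in which the jaws open and shut, and the axes are right-handed (so a half turn about z gives the same grasp; the last joint's range is limited). The gripper opens to 85 mm and grips with 20 to 120 N. Pads are 22 mm wide; open, the fingers measure 114 mm over their backs; the gripper's body (76 mm by 85 mm) begins 54 mm behind the grasp point. The pads swing forward as they close: fully open they stand 13 mm farther back than shut.
Start: joints at [-1.368, 0.276, 1.505, -0, 1.361, -0.121], TCP at [0.183, -0.545, 0.231] pointing down, gripper open.
Joint ranges: [-2.89, 2.89], [-0.75, 2.08], [0.22, 2.7], [-1.18, 4.32], [0.11, 2.71], [-2.7, 2.7]. Speed limits (rad/s): [2.57, 2.57, 3.14, 3.14, 3.14, 3.14].

INTERFACE

Orientations are given as a unit quaternion [x, y, z, w].
In Python, from rig import r gives the robot as it stands. The module is installed in compiled form; this text tells all that it offers.
- The arm moves only by the tool servo_tool, never from a script. Its argument "commands" is a list of rows, each a list of 7 numbers: the opening, from 0 (shut) to 1 (fully open), then the shift along the world's x, y, z in mm, then the turn, a rotation vector about the world's x, y, z in degrees. In form: [[grip, dx, dy, dz, ax, ay, az], ...]. A call has 1 to 20 rows; each row shifts and turns the commanded pose from where the row before left it; what a row does not reach is not made up. A row lasts 1/8 s, in which the tool goes at most 62.5 mm and 10.7 degrees, less where a joint would pass 70% of its speed; a pose out of reach is approached as far as the arm can. A call is refused whole if a number of a shift passes 62.5 or a number of a turn 10.7, either way. A call with a gripper value outside its range is refused whole. The fingers move at their own pace and stop on an object; the grip force is fixed at half the most. Time passes only in rows, so rows that do not move let the fingers close. It gives the time, the measured TCP pose, the force and the opening at its end, in the units of the state.
- r.get_state(): the state, without advancing time (a new reading comes with each control period).
- r.snapshot(name): name is "scene" or "top" or "wrist"; returns (picture, depth): 400x640x3 uint8, red, green, blue; 400x640 float32, m along the optical axis (not along the pixel's ray), 0 where there is no reading.
- r.camera_info(name): a dict with "intrinsics" (3x3 intrinsics, pixels), "camera_from_world" (4x4, takes a point from world to camera coordinates). Camera axes: x right, y down, z forward; pixel columns grow to the right and rows downward; lengths in m; the calibration is good to about 2 mm. The wrist camera is an equidistant fisheye: a pixel r from the principal point sees the ray r / f radians off the axis. A picture is of the moment at which its call begins: read the wrist's pose just before it. camera_info takes no time and is no camera call; for the wrist camera it gives the pose at the moment of the call.
- r.hand_in(): hands the job in, once; it reports no verdict.
Trained networks look in the newest picture that a camera, given by its name, has taken for a name from the list of things; names that differ only in an ending like _2 or _b are one class to them, and where a whole thing is asked for, a point or a joint stands for the part that bears it (a point fixed in the world has none). Each returns a list of dicts, best first, with "p" (0 to 1); they miss things now and then, are a little off and sometimes report something else, mostly with a low value. They report only what shows in the picture. A call takes as long as a camera call.
- r.masks_of(name, camera): "mask" (400x640 bool, what is visible of it) and "location" ([row, column] in pixels, amid what is visible of it).
- r.landmark_of(name, camera): "location" ([row, column] in pixels: a listed point, or the origin of a listed thing).
The state is a dict: "t": time; "joint_positions": joint angles; "qd": joint speeds; "tau": joint torques, N m; "tool_pos": TCP position; "tool_rot": TCP orientation; "contact_force": force on the tool from outside, world axes, zero at the start; "wrist_torque": the same for the moment, N m; "width": opening from 0.0 (shut) to 1.0 (fully open).
Only numpy, scipy, OpenCV 4.12 (cv2) and the standard library are available. Lean on these libraries where they do the work, as an engineer would, in place of code of your own. Each camera call takes 0.05 s, during which the arm holds its last target. There are 200 camera calls.

TASK

Put the four hand tools lying on the bench mat away in the red tool tray: lay each one flat on the yellow shadow of its own shape, centred on it, head over head and handle over handle. Set the tools down rather than dropping them, and leave the spray can and the jar standing where they are.

Things in the scene. Friction and masses are not known exactly. Their poses are not given: they have to be found in the camera images.
- hammer: Stubby ball-pein hammer, pale wood handle, steel head, 320 g, balance 30 mm ahead of origin. Lies on a 4 mm mat. Origin: underside, at the place to grip; x to the head, z up. Handle round, 23 mm thick, axis 14 mm above underside, back to x -92 mm. Head at x 26 to 54, y -47 (flat face) to +43 mm (ball), 28 mm high.
- wrench: Combination wrench, bare steel, 140 g, balance near origin. Lies on a 4 mm mat. Origin: underside, at the place to grip; x to the head, z up. Shank 14 mm wide, 9 mm thick, x -62 to +50 mm. Forked open jaw (the head) at x 43 to 78, 28 mm wide; closed ring end at x -72, 27 mm across; both 10 mm thick.
- ratchet: Socket ratchet, round steel head, blue grip, 220 g, balance 15 mm ahead of origin. Lies on a 4 mm mat. Origin: underside, at the place to grip; x to the head, z up. Grip 23 mm wide, 21 high, x -88 to +8 mm; then a steel neck 15 mm wide. Head: disc 37 mm across at x +46, 20 mm high, square drive on top up to 32 mm.
- pliers: Combination pliers, shut, rigid, red handles, steel jaws, 200 g, balance near origin. Lies on a 4 mm mat. Origin: underside, at the place to grip; x to the head, z up. Grip across both handles: 46 mm over their outsides at x -30 to +14 mm, 13 mm high; handles back to x -84. Pivot disc at x +33, jaws (the head) to x +76 mm.
- tile_hammer: Dark tile, yellow shadow of the hammer (a T, head 90 mm wide). Fixed, x -59 to +119 mm, y +-55, top at z 8 mm; one of 4 in a red tray, rim 1 mm above tile tops. Origin on its underside, on the shadow's centre line; +x runs from the shadow's handle end to its head, z up. Tool exactly home: tool origin at x +40 mm, y 0, z +8 mm here, its x along this +x.
- tile_wrench: Dark tile, yellow shadow of the wrench (thin bar, round end, forked head). Fixed, x -59 to +119 mm, y +-55, top at z 8 mm; one of 4 in a red tray, rim 1 mm above tile tops. Origin on its underside, on the shadow's centre line; +x runs from the shadow's handle end to its head, z up. Tool exactly home: tool origin at x +40 mm, y 0, z +8 mm here, its x along this +x.
- tile_ratchet: Dark tile, yellow shadow of the ratchet (straight handle, round head). Fixed, x -59 to +119 mm, y +-55, top at z 8 mm; one of 4 in a red tray, rim 1 mm above tile tops. Origin on its underside, on the shadow's centre line; +x runs from the shadow's handle end to its head, z up. Tool exactly home: tool origin at x +40 mm, y 0, z +8 mm here, its x along this +x.
- tile_pliers: Dark tile, yellow shadow of the pliers (two handles, gap between, stubby nose = head). Fixed, x -59 to +119 mm, y +-55, top at z 8 mm; one of 4 in a red tray, rim 1 mm above tile tops. Origin on its underside, on the shadow's centre line; +x runs from the shadow's handle end to its head, z up. Tool exactly home: tool origin at x +40 mm, y 0, z +8 mm here, its x along this +x.
- can: Bystander: small green and white spray can with red cap, 52 mm across, 120 mm tall, standing loose on the bench beyond the work. Origin at the centre of its foot, z up.
- jar: Bystander: small jar with steel lid, 64 mm across, 84 mm tall, standing loose on the bench at the robot's right. Origin at the centre of its foot, z up.

How it is judged:
By the outcome, as a careful person would: the job done as asked, in the order asked, and still so for the second after the job is handed in, with the robot touching nothing.
It also fails if it takes over 112 s, if anything falls off the work surface, if the arm or the gripper's body presses on something with over 40 N, if the wrist force passes 120 N, or if a joint passes its speed limit or range.

## Working session

There is one attempt and no reset: what is moved stays moved. The work goes in short steps, Python scripts to look and compute and a tool call to move; the robot and the scene stay as the last step left them, time stands still between calls to the robot, and variables do not carry over. Pictures are saved under pics/ and viewed, about 12 in all and at most 16, crops included, and the job is handed in when it is done.

Besides the shell and the picture viewer there is one more tool, called in YAML: its name, and indented under it one key for each argument. servo_tool: Moves the arm, as the interface text tells. Its arguments: {"type":"object","properties":{"commands":{"type":"array"}},"required":["commands"]}

```bash
mkdir -p pics
cat > h.py <<'E'
from rig import r
import numpy as np, cv2
def snap(cam,name):
    p,d=r.snapshot(cam); cv2.imwrite(f'pics/{name}.png',p[:,:,::-1]); return p,d
E
python3 - <<'E'
from h import *
print(r.get_state(), r.grip_point_offset)
for c in ['top','scene']:
    p,d=snap(c,c+'0'); i=r.camera_info(c); print(c,i)
    np.save(c+'_d.npy',d)
    K=np.array(i['intrinsics']); T=np.linalg.inv(np.array(i['camera_from_world']))
    for n in ['hammer','wrench','ratchet','pliers','tile_hammer','tile_wrench','tile_ratchet','tile_pliers','can','jar']:
        for kind,L in (('m',r.masks_of(n,c)),('l',r.landmark_of(n,c))):
            for o in L[:2]:
                v,u=[int(round(x)) for x in o['location']]
                z=d[v,u]; P=T@np.r_[z*np.linalg.inv(K)@[u,v,1],1]
                print(c,n,kind,round(o['p'],2),(v,u),P[:3].round(4), o['mask'].sum() if kind=='m' else '')
                if kind=='m' and o is L[0]: np.save(f'm_{c}_{n}.npy',o['mask'])
E
```

```text
{'t': 0.0, 'joint_positions': array([-1.36798429e+00,  2.76588528e-01,  1.50610281e+00,  3.69124543e-05,
        1.36067654e+00, -1.20997550e-01]), 'qd': array([-0.0008155 ,  0.00105991,  0.00031232, -0.00059114,  0.00103254,
        0.00145608]), 'tau': array([-1.88782642e-04, -4.16778553e+01, -2.45807004e+01, -1.62004071e-04,
        1.13190670e-02, -2.69476942e-05]), 'tool_pos': array([ 0.18286033, -0.54461726,  0.23045546]), 'tool_rot': array([ 8.11841148e-01, -5.83877694e-01, -6.40551960e-04, -6.14717200e-04]), 'contact_force': array([ 0.00103653,  0.05495369, -0.52957259]), 'wrist_torque': array([-0.03995433, -0.04609798, -0.00559083]), 'width': 1.001272461538017} 0.0187
top {'intrinsics': array([[495.88551974,   0.        , 318.67701467],
       [  0.        , 495.88551974, 201.18111103],
       [  0.        ,   0.        ,   1.        ]]), 'camera_from_world': array([[ 0.0096593 , -0.99993831, -0.00548473, -0.13195155],
       [-0.98969991, -0.00877665, -0.1428883 ,  0.59140909],
       [ 0.14283134,  0.00680844, -0.98972362,  1.19093608],
       [ 0.        ,  0.        ,  0
[... 2260 characters left out ...]
0.2486  0.0112] 1631
scene tile_hammer l 0.68 (167, 330) [ 0.4433 -0.2291  0.0145] 
scene tile_wrench m 0.57 (225, 303) [ 0.6405 -0.101   0.0137] 2419
scene tile_wrench l 0.91 (221, 313) [ 0.6119 -0.0983  0.0109] 
scene tile_ratchet m 0.91 (201, 271) [ 0.6487 -0.2218  0.0122] 2007
scene tile_ratchet l 0.65 (197, 282) [ 0.6177 -0.2169  0.0113] 
scene tile_pliers m 0.8 (190, 355) [ 0.4552 -0.1159  0.0112] 1960
scene tile_pliers l 0.57 (185, 364) [ 0.4237 -0.1144  0.0121] 
scene can m 0.77 (264, 272) [ 0.7939 -0.0032  0.0803] 1111
scene can l 0.73 (279, 274) [ 0.7928 -0.0042  0.0304] 
scene jar m 0.63 (123, 279) [ 0.4534 -0.4513  0.0552] 619
scene jar l 0.93 (134, 281) [ 0.4501 -0.4499  0.0154]
```

View pics/top0.png

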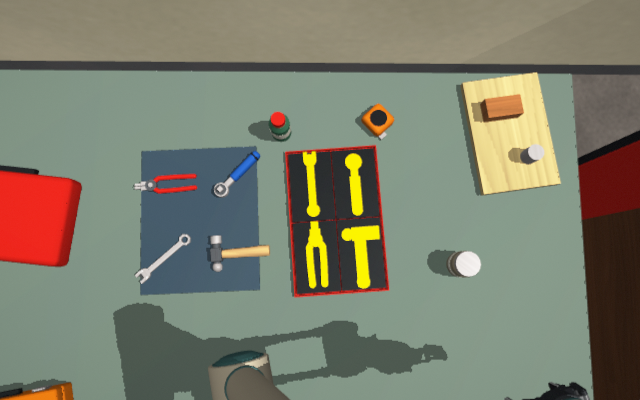

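View pics/scene0.png

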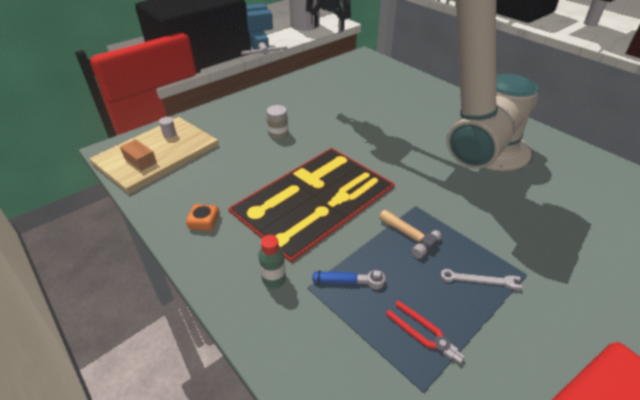

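Both views show the tools on the mat. In the top view the hammer head is at about (253,217), the wrench jaw at (277,141), the ratchet head at (188,221) and the plier jaws at (186,140). The tray tiles are wrench (upper left), ratchet (upper right), pliers (lower left) and hammer (lower right), with all heads towards +x. Next I'll fit silhouettes in the plane-rectified image.

```bash
cat >> h.py <<'E'
from scipy.optimize import minimize
def template(n):   # 1 mm/px, origin at (150,150), col = x, row = y
    m=np.zeros((300,300),np.uint8); o=150
    R=lambda a,b,c,d,v=1: cv2.rectangle(m,(int(o+a),int(o+c)),(int(o+b),int(o+d)),v,-1)
    C=lambda x,y,q,v=1: cv2.circle(m,(int(o+x),int(o+y)),int(q),v,-1)
    if n=='hammer': R(-92,40,-11,11); R(26,54,-47,43)
    if n=='wrench': R(-62,50,-7,7); C(-72,0,13); R(45,78,-14,14); R(60,80,-6,6,0)
    if n=='ratchet': R(-88,8,-11,11); R(8,46,-7,7); C(46,0,18)
    if n=='pliers':
        for s in (-1,1): cv2.polylines(m,[np.array([[-80,18*s],[-30,18*s],[10,18*s],[33,5*s]])+o],False,1,10)
        C(33,0,14); cv2.fillPoly(m,[np.array([[33,-13],[76,-6],[76,6],[33,13]])+o],1)
    return cv2.GaussianBlur(m.astype(np.float32),(0,0),2)
def rectify(img,info,z,x0,x1,y0,y1,fish=False):  # 1mm grid: row=x, col=y
    X,Y=np.meshgrid(np.arange(x0,x1)/1e3,np.arange(y0,y1)/1e3,indexing='ij')
    T=np.array(info['camera_from_world']);K=np.array(info['intrinsics'])
    P=np.stack([X,Y,X*0+z,X*0+1],-1)@T.T
    if fish:
        rr=np.hypot(P[...,0],P[...,1]); s=np.arctan2(rr,P[...,2])/np.maximum(rr,1e-9)
        u=K[0,0]*P[...,0]*s+K[0,2]; v=K[1,1]*P[...,1]*s+K[1,2]
    else: u=K[0,0]*P[...,0]/P[...,2]+K[0,2]; v=K[1,1]*P[...,1]/P[...,2]+K[1,2]
    return cv2.remap(img,u.astype(np.float32),v.astype(np.float32),cv2.INTER_LINEAR)
def fit(mask,n,x0,y0,g):   # mask on 1mm grid at x0,y0 ; g=(x,y,yaw deg) of tool origin in mm
    t=template(n); b=cv2.GaussianBlur(mask.astype(np.float32),(0,0),2); H,W=b.shape
    def warp(p):
        c,s=np.cos(np.radians(p[2])),np.sin(np.radians(p[2]))
        # template (col=x,row=y) -> image (col=Y,row=X)
        A=np.array([[s,c,0],[c,-s,0]],float); A[:,2]=np.array([p[1]-y0,p[0]-x0])-A[:,:2]@[150,150]
        return cv2.warpAffine(t,A,(W,H))
    f=lambda p: float(((warp(p)-b)**2).sum())
    best=min((minimize(f,(g[0]+dx,g[1]+dy,g[2]+da),method='Nelder-Mead',options=dict(initial_simplex=np.array([g]*4)+[[dx,dy,da],[dx+8,dy,da],[dx,dy+8,da],[dx,dy,da+6]],maxiter=200))
        for dx in(-12,12) for dy in(-12,12) for da in(-8,8)),key=lambda o:o.fun)
    return best.x, best.fun/float((t**2).sum()), warp(best.x)
def bright(im): return (im.max(2)>95).astype(np.uint8)
def yellow(im): i=im.astype(int); return ((i[...,0]>130)&(i[...,1]>130)&(i[...,2]<90)).astype(np.uint8)
HZ=dict(hammer=.018,wrench=.012,ratchet=.016,pliers=.013)
E
python3 - <<'E'
from h import *
p=cv2.imread('pics/top0.png')[:,:,::-1].copy(); i=r.camera_info('top')
G=dict(hammer=(450,90,90),wrench=(450,262,130),ratchet=(655,80,130),pliers=(640,275,90))
F=dict(hammer=(475,-230,0),wrench=(645,-105,0),ratchet=(655,-225,0),pliers=(470,-122,0))
out=[]
for D,kind in((G,0),(F,1)):
    for n,g in D.items():
        z=.008 if kind else HZ[n]
        x0,x1,y0,y1=g[0]-120,g[0]+120,g[1]-120,g[1]+120
        im=rectify(p,i,z,x0,x1,y0,y1); m=yellow(im) if kind else bright(im)
        # keep components touching near centre
        k,l=cv2.connectedComponents(cv2.dilate(m,np.ones((5,5))))
        c=l[60:180,60:180]; k0=np.bincount(c[c>0]).argmax(); m=m*(l==k0)
        x,e,w=fit(m,n,x0,y0,g); print(kind,n,x.round(1),'res',round(e,2),'area',m.sum(),int(template(n).sum()))
        v=im.copy(); cs,_=cv2.findContours((w>.5).astype(np.uint8),0,1); cv2.drawContours(v,cs,-1,(255,0,255),1)
        out.append(cv2.resize(v[::-1,::-1],(200,200)))
cv2.imwrite('pics/fit0.png',np.vstack([np.hstack(out[:4]),np.hstack(out[4:])])[:,:,::-1])
# tray rectangle from red
im=rectify(p,i,.009,330,800,-330,0).astype(int); m=((im[...,0]>130)&(im[...,1]<60)&(im[...,2]<60)).astype(np.uint8)
k,l,s,_=cv2.connectedComponentsWithStats(m); j=1+s[1:,4].argmax(); pts=np.argwhere(l==j)
R=cv2.minAreaRect(pts.astype(np.float32)); print('tray',R, (cv2.boxPoints(R)+[330,-330]).round(1).tolist())
E
```

```text
0 hammer [412.9  55.1 135. ] res 10.38 area 56430 5353
0 wrench [441.5 252.5 180. ] res 22.21 area 56329 2833
0 ratchet [651.9  62.7 128.7] res 16.22 area 55598 3543
0 pliers [682.5 243.3  90. ] res 18.02 area 57185 3568
1 hammer [ 476.7 -233.2    4. ] res 0.15 area 6954 5353
1 wrench [ 648.2 -105.8    4.8] res 0.25 area 4142 2833
1 ratchet [ 656.7 -217.7    4.7] res 0.17 area 4758 3543
1 pliers [ 468.3 -120.7    4.8] res 0.38 area 5790 3568
tray ((221.6026611328125, 160.34181213378906), (369.4849853515625, 234.85568237304688), 4.71265172958374) [[357.8, -67.8], [377.1, -301.9], [745.4, -271.5], [726.1, -37.4]]
```

View pics/fit0.png

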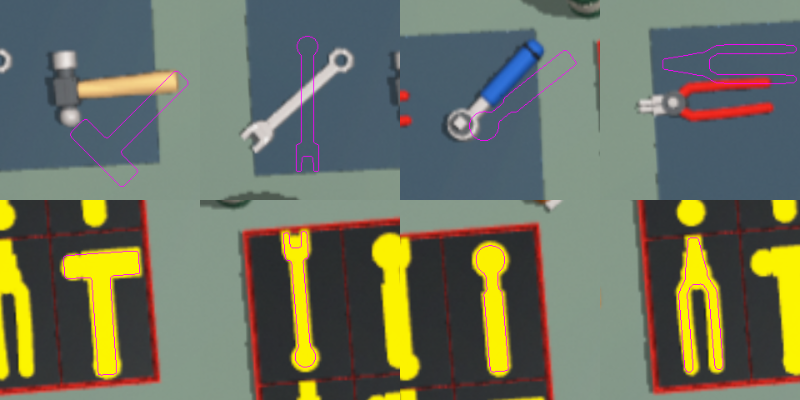

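Tile fits agree with the tray rectangle to 1 mm (yaw 4.7°). The tool fits failed because the brightness threshold doesn't separate the tools from the mat. I'll use the network masks for the tools instead.

Run:
```python
from h import *
p=cv2.imread('pics/top0.png')[:,:,::-1].copy(); i=r.camera_info('top')
G=dict(hammer=(455,85,85),wrench=(450,262,130),ratchet=(655,80,130),pliers=(640,275,90))
out=[]
for n,g in G.items():
    x0,x1,y0,y1=g[0]-120,g[0]+120,g[1]-120,g[1]+120
    im=rectify(p,i,HZ[n],x0,x1,y0,y1); m=rectify(np.load(f'm_top_{n}.npy').astype(np.float32),i,HZ[n],x0,x1,y0,y1)
    x,e,w=fit(m,n,x0,y0,g); print(n,x.round(1),'res',round(e,2),'area',m.sum(),int(template(n).sum()))
    v=im.copy(); cs,_=cv2.findContours((w>.5).astype(np.uint8),0,1); cv2.drawContours(v,cs,-1,(255,0,255),1)
    v2=im.copy(); v2[m>.5]=v2[m>.5]//2+[0,120,0]
    out.append(np.vstack([cv2.resize(a[::-1,::-1],(200,200)) for a in(v,v2)]))
cv2.imwrite('pics/fit1.png',np.hstack(out)[:,:,::-1])
```

```text
hammer [463.   89.1  95.5] res 0.05 area 5589.5156 5353
wrench [441.9 271.  131.8] res 0.15 area 2324.7744 2833
ratchet [656.7  92.  137.4] res 0.02 area 3430.5928 3543
pliers [637.2 272.2  95.5] res 0.13 area 3209.0068 3568
```

View pics/fit1.png

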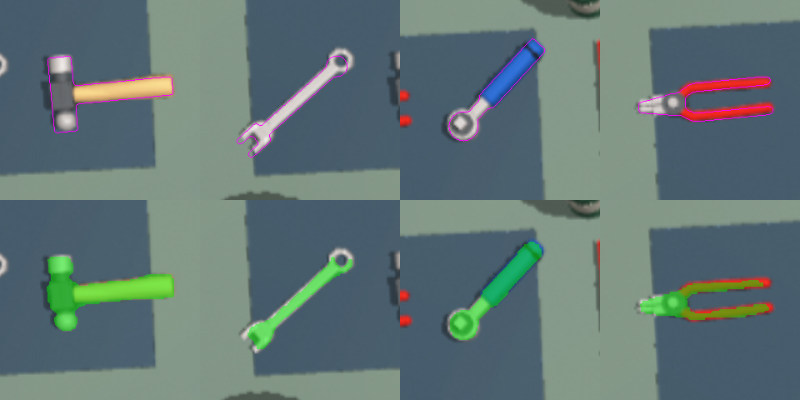

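servo_tool:
  commands:
    - [1, 23.3, 52.8, 0, 0, 0, 6.4]
    - [1, 23.3, 52.8, 0, 0, 0, 6.4]
    - [1, 23.3, 52.8, 0, 0, 0, 6.4]
    - [1, 23.3, 52.8, 0, 0, 0, 6.4]
    - [1, 23.3, 52.8, 0, 0, 0, 6.4]
    - [1, 23.3, 52.8, 0, 0, 0, 6.4]
    - [1, 23.3, 52.8, 0, 0, 0, 6.4]
    - [1, 23.3, 52.8, -15, 0, 0, 6.4]
    - [1, 23.3, 52.8, -20, 0, 0, 6.4]
    - [1, 23.3, 52.8, -20, 0, 0, 6.4]
    - [1, 23.3, 52.8, -20, 0, 0, 6.4]
    - [1, 23.3, 52.8, -20, 0, 0, 6.4]
    - [1, 0, 0, 0, 0, 0, 0]
    - [1, 0, 0, 0, 0, 0, 0]

```text
t: 3.85
tool_pos: [0.4622, 0.0883, 0.1363]
tool_rot: [0.999, 0.047, -0.0, 0.0]
contact_force: [-0.1, -0.1, 0.4]
width: 0.998
```

```bash
cat >> h.py <<'E'
def wrist(n,g,name,yel=False,z=None,half=150,dn=None):
    i=r.camera_info('wrist'); p,d=r.snapshot('wrist'); z=HZ[n] if z is None else z
    x0,x1,y0,y1=int(g[0])-half,int(g[0])+half,int(g[1])-half,int(g[1])+half
    im=rectify(p,i,z,x0,x1,y0,y1,True)
    if yel: M=yellow(im).astype(np.float32)
    else:
        L=r.masks_of(dn or n,'wrist'); print('p',[(round(o['p'],2),np.round(o['location'])) for o in L])
        if not L: cv2.imwrite(f'pics/{name}.png',p[:,:,::-1]); return
        M=rectify(L[0]['mask'].astype(np.float32),i,z,x0,x1,y0,y1,True)
    x,e,w=fit(M,n,x0,y0,g); print(n,x.round(1),'res',round(e,2),'area',M.sum(),int(template(n).sum()))
    cs,_=cv2.findContours((w>.5).astype(np.uint8),0,1); cv2.drawContours(im,cs,-1,(255,0,255),1)
    cv2.imwrite(f'pics/{name}.png',np.hstack([cv2.resize(p,(480,300)),im[::-1,::-1]])[:,:,::-1])
    return x
E
python3 -c "
from h import *
wrist('hammer',(463,89,95.5),'w1')"
```

```text
p [(0.46, array([379., 461.]))]
hammer [457.5  80.5  90. ] res 1.0 area 0.0 5353
```

View pics/w1.png

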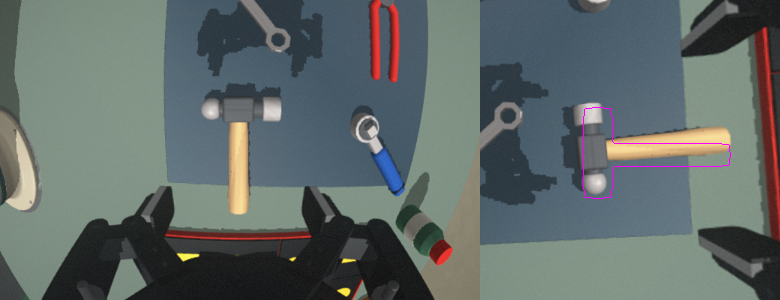

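servo_tool:
  commands:
    - [1, 1, 1, -50, 0, 0, 0]
    - [1, 0, 0, -50, 0, 0, 0]
    - [1, 0, 0, -20, 0, 0, 0]
    - [1, 0, 0, -10, 0, 0, 0]
    - [1, 0, 0, 0, 0, 0, 0]
    - [0, 0, 0, 0, 0, 0, 0]
    - [0, 0, 0, 0, 0, 0, 0]
    - [0, 0, 0, 0, 0, 0, 0]
    - [0, 0, 0, 0, 0, 0, 0]
    - [0, 0, 0, 0, 0, 0, 0]
    - [0, 0, 0, 0, 0, 0, 0]
    - [0, 0, 0, 0, 0, 0, 0]
    - [0, 0, 0, 0, 0, 0, 0]

```text
t: 5.58
tool_pos: [0.4637, 0.0895, 0.007]
tool_rot: [0.999, 0.047, 0.0, 0.0]
contact_force: [-0.7, 0.4, 5.4]
width: 0.245
```

servo_tool:
  commands:
    - [0, 0, 0, 5, 0, 0, 0]
    - [0, 0, 0, 20, 0, 0, 0]
    - [0, 0, 0, 40, 0, 0, 0]
    - [0, 0, 0, 35, 0, 0, 0]
    - [0, 1.3, -32.2, 0, 0, 0, -9.07]
    - [0, 1.3, -32.2, 0, 0, 0, -9.07]
    - [0, 1.3, -32.2, 0, 0, 0, -9.07]
    - [0, 1.3, -32.2, 0, 0, 0, -9.07]
    - [0, 1.3, -32.2, 0, 0, 0, -9.07]
    - [0, 1.3, -32.2, 0, 0, 0, -9.07]
    - [0, 1.3, -32.2, 0, 0, 0, -9.07]
    - [0, 1.3, -32.2, 0, 0, 0, -9.07]
    - [0, 1.3, -32.2, 0, 0, 0, -9.07]
    - [0, 1.3, -32.2, 0, 0, 0, -9.07]
    - [0, 0, 0, 0, 0, 0, 0]
    - [0, 0, 0, 0, 0, 0, 0]

```text
t: 7.58
tool_pos: [0.4756, -0.2316, 0.1057]
tool_rot: [0.735, -0.678, -0.001, 0.0]
contact_force: [0.3, 0.4, -4.9]
width: 0.248
```

```bash
python3 -c "
from h import *
s=r.get_state(); print(s['joint_positions'].round(2))
i=r.camera_info('wrist'); p,d=r.snapshot('wrist'); t,_=r.snapshot('scene'); 
cv2.imwrite('pics/w2.png',np.hstack([cv2.resize(p,(400,250)),cv2.resize(t[60:310,200:600],(400,250))])[:,:,::-1])"
```

```text
[-0.59  0.31  1.79  0.    1.04  0.9 ]
```

View pics/w2.png

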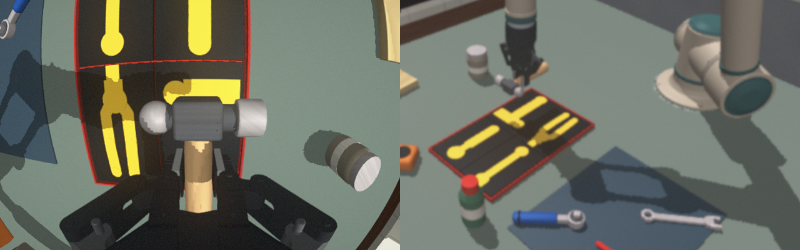

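servo_tool:
  commands:
    - [0, 1, -1, -40, 0, 0, 0]
    - [0, 0, 0, -30, 0, 0, 0]
    - [0, 0, 0, -15, 0, 0, 0]
    - [0, 0, 0, -5, 0, 0, 0]
    - [0, 0, 0, 0, 0, 0, 0]

```text
t: 8.3
tool_pos: [0.4781, -0.2336, 0.0168]
tool_rot: [0.735, -0.678, 0.001, -0.0]
contact_force: [-0.4, 0.1, -3.9]
width: 0.242
```

servo_tool:
  commands:
    - [0, -0.5, 0, -2, 0, 0, 0]
    - [0, 0, 0, -2, 0, 0, 0]
    - [0, 0, 0, -1.5, 0, 0, 0]
    - [0, 0, 0, 0, 0, 0, 0]

```text
t: 8.8
tool_pos: [0.4778, -0.2341, 0.0141]
tool_rot: [0.735, -0.678, 0.002, -0.0]
contact_force: [-4.6, 1.7, 18.6]
width: 0.245
```

servo_tool:
  commands:
    - [0.3, 0, 0, 1, 0, 0, 0]
    - [0.35, 0, 0, 0, 0, 0, 0]
    - [0.45, 0, 0, 0, 0, 0, 0]
    - [0.6, 0, 0, 0, 0, 0, 0]
    - [0.6, 0, 0, 0, 0, 0, 0]
    - [0.6, 0, 0, 10, 0, 0, 0]
    - [0.6, 0, 0, 30, 0, 0, 0]
    - [0.6, 0, 0, 50, 0, 0, 0]
    - [0.8, 0, 40, 30, 0, 0, 0]
    - [1, 0, 60, 0, 0, 0, 9]
    - [1, 0, 60, 0, 0, 0, 9]
    - [1, 0, 60, 0, 0, 0, 9]
    - [1, 0, 60, 0, 0, 0, 9]
    - [1, 0, 60, 0, 0, 0, 9]
    - [1, 0, 60, 0, 0, 0, 9]

```text
t: 10.68
tool_pos: [0.4771, 0.1684, 0.1327]
tool_rot: [0.964, -0.268, 0.001, -0.0]
contact_force: [0.3, -0.0, 0.6]
width: 1.004
```

```bash
cat >> h.py <<'E'
def top(names,name):
    p,d=snap('top',name+'_full'); i=r.camera_info('top'); np.save(name+'_d.npy',d); out=[]
    for n,g,dz in names:
        x0,x1,y0,y1=int(g[0])-110,int(g[0])+110,int(g[1])-110,int(g[1])+110
        im=rectify(p,i,HZ[n]+dz,x0,x1,y0,y1)
        L=r.masks_of(n,'top'); K=[rectify(o['mask'].astype(np.float32),i,HZ[n]+dz,x0,x1,y0,y1) for o in L]
        if not K: print(n,'none'); out.append(im[::-1,::-1]); continue
        j=int(np.argmax([m.sum()*(m.sum()<7500) for m in K])); M=K[j]
        x,e,w=fit(M,n,x0,y0,g); print(n,x.round(1),'res',round(e,2),'area',M.sum(),int(template(n).sum()))
        v=im.copy(); cs,_=cv2.findContours((w>.5).astype(np.uint8),0,1); cv2.drawContours(v,cs,-1,(255,0,255),1)
        out.append(np.hstack([v[::-1,::-1],im[::-1,::-1]]))
    cv2.imwrite(f'pics/{name}.png',np.vstack(out)[:,:,::-1])
E
python3 -c "
from h import *
print(r.get_state()['joint_positions'].round(2))
top([('hammer',(476.8,-232.9,4.7),.004)],'t1')"
```

```text
[ 0.2   0.25  1.8  -0.    1.08  0.74]
hammer [ 476.5 -232.9    5. ] res 0.07 area 4766.586 5353
```

View pics/t1.png

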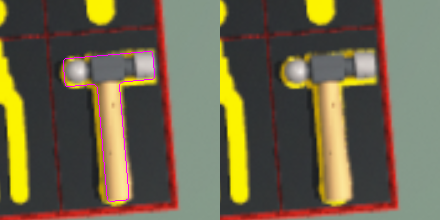

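Hammer is home: the fit is within 1 mm and 0.3°. I'll refit the wrench and pliers by colour inside the dilated network masks, since their residuals were the largest.

Run:
```python
from h import *
p=cv2.imread('pics/top0.png')[:,:,::-1].copy(); i=r.camera_info('top')
for n,g in dict(wrench=(441.9,271,131.8),pliers=(637.2,272.2,95.5),ratchet=(656.7,92,137.4)).items():
    x0,x1,y0,y1=int(g[0])-110,int(g[0])+110,int(g[1])-110,int(g[1])+110
    im=rectify(p,i,HZ[n],x0,x1,y0,y1).astype(np.float32); m=rectify(np.load(f'm_top_{n}.npy').astype(np.float32),i,HZ[n],x0,x1,y0,y1)
    reg=cv2.dilate((m>.5).astype(np.uint8),np.ones((13,13)))
    lab=cv2.cvtColor(im/255,cv2.COLOR_RGB2LAB); far=cv2.dilate(reg,np.ones((25,25)))-reg
    bg=np.median(lab[far>0],0); M=reg*((lab[...,0]>bg[0]+12)|(np.abs(lab[...,1:]-bg[1:]).sum(-1)>25))
    x,e,w=fit(M,n,x0,y0,g); print(n,x.round(1),round(e,2),M.sum())
```

```text
wrench [446.6 267.2 131.7] 0.1 3007
pliers [638.  275.6  95.4] 0.26 4352
ratchet [659.5  90.4 136.7] 0.09 3497
```

servo_tool:
  commands:
    - [1, -4.4, 14.2, 0, 0, 0, 10.4]
    - [1, -4.4, 14.2, 0, 0, 0, 10.4]
    - [1, -4.4, 14.2, 0, 0, 0, 10.4]
    - [1, -4.4, 14.2, 0, 0, 0, 10.4]
    - [1, -4.4, 14.2, 0, 0, 0, 10.4]
    - [1, -4.4, 14.2, 0, 0, 0, 10.4]
    - [1, -4.4, 14.2, 0, 0, 0, 10.4]
    - [1, 0, 0, -50, 0, 0, 0]
    - [1, 0, 0, -45, 0, 0, 0]
    - [1, 0, 0, -20, 0, 0, 0]
    - [1, 0, 0, -8, 0, 0, 0]
    - [1, 0, 0, 0, 0, 0, 0]

```text
t: 12.28
tool_pos: [0.4467, 0.2655, 0.0091]
tool_rot: [0.935, 0.354, 0.0, 0.0]
contact_force: [0.1, -0.5, -0.5]
width: 0.998
```

servo_tool:
  commands:
    - [1, 0, 1.5, -3, 0, 0, 0]
    - [0, 0, 0, 0, 0, 0, 0]
    - [0, 0, 0, 0, 0, 0, 0]
    - [0, 0, 0, 0, 0, 0, 0]
    - [0, 0, 0, 0, 0, 0, 0]
    - [0, 0, 0, 0, 0, 0, 0]
    - [0, 0, 0, 0, 0, 0, 0]
    - [0, 0, 0, 0, 0, 0, 0]
    - [0, 0, 0, 0, 0, 0, 0]
    - [0, 0, 0, 0, 0, 0, 0]

```text
t: 13.52
tool_pos: [0.4463, 0.2674, 0.0062]
tool_rot: [0.935, 0.354, 0.0, -0.0]
contact_force: [-1.3, 0.2, 4.7]
width: 0.141
```

servo_tool:
  commands:
    - [0, 0, 0, 5, 0, 0, 0]
    - [0, 0, 0, 20, 0, 0, 0]
    - [0, 0, 0, 40, 0, 0, 0]
    - [0, 14.4, -26.6, 15, 0, 0, -9.06]
    - [0, 14.4, -26.6, 0, 0, 0, -9.06]
    - [0, 14.4, -26.6, 0, 0, 0, -9.06]
    - [0, 14.4, -26.6, 0, 0, 0, -9.06]
    - [0, 14.4, -26.6, 0, 0, 0, -9.06]
    - [0, 14.4, -26.6, 0, 0, 0, -9.06]
    - [0, 14.4, -26.6, 0, 0, 0, -9.06]
    - [0, 14.4, -26.6, 0, 0, 0, -9.06]
    - [0, 14.4, -26.6, 0, 0, 0, -9.06]
    - [0, 14.4, -26.6, 0, 0, 0, -9.06]
    - [0, 14.4, -26.6, 0, 0, 0, -9.06]
    - [0, 14.4, -26.6, 0, 0, 0, -9.06]
    - [0, 14.4, -26.6, 0, 0, 0, -9.06]
    - [0, 14.4, -26.6, 0, 0, 0, -9.06]
    - [0, 0, 0, 0, 0, 0, 0]
    - [0, 0, 0, 0, 0, 0, 0]

```text
t: 15.9
tool_pos: [0.647, -0.1045, 0.0851]
tool_rot: [0.735, -0.678, -0.001, 0.0]
contact_force: [-0.4, 0.9, -1.7]
width: 0.142
```

```bash
python3 -c "
from h import *
s=r.get_state(); print(s['joint_positions'].round(2))
i=r.camera_info('wrist'); p,d=r.snapshot('wrist'); t,_=r.snapshot('scene'); 
cv2.imwrite('pics/w3.png',np.hstack([cv2.resize(p,(400,250)),cv2.resize(t[60:310,200:600],(400,250))])[:,:,::-1])"
```

```text
[-0.27  0.5   1.53  0.    1.12  1.22]
```

View pics/w3.png

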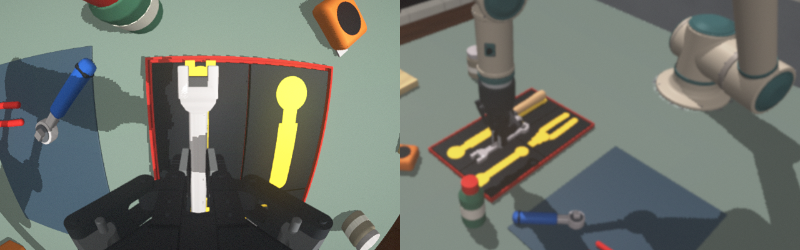

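servo_tool:
  commands:
    - [0, 0.5, -1, -35, 0, 0, 0]
    - [0, 0, 0, -25, 0, 0, 0]
    - [0, 0, 0, -10, 0, 0, 0]
    - [0, 0, 0, -3, 0, 0, 0]
    - [0, 0, 0, -1, 0, 0, 0]
    - [0, 0, 0, 0, 0, 0, 0]

```text
t: 16.75
tool_pos: [0.6484, -0.1056, 0.0132]
tool_rot: [0.735, -0.678, 0.0, -0.0]
contact_force: [-3.5, 2.4, 5.2]
width: 0.137
```

servo_tool:
  commands:
    - [0.19, 0, 0, 0, 0, 0, 0]
    - [0.24, 0, 0, 0, 0, 0, 0]
    - [0.35, 0, 0, 0, 0, 0, 0]
    - [0.5, 0, 0, 0, 0, 0, 0]
    - [0.5, 0, 0, 0, 0, 0, 0]
    - [0.5, 0, 0, 10, 0, 0, 0]
    - [0.5, 0, 0, 30, 0, 0, 0]
    - [0.6, 0, 0, 50, 0, 0, 0]
    - [0.8, 0, 28, 30, 0, 0, 10.3]
    - [1, 0, 28, 0, 0, 0, 10.3]
    - [1, 0, 28, 0, 0, 0, 10.3]
    - [1, 0, 28, 0, 0, 0, 10.3]
    - [1, 0, 28, 0, 0, 0, 10.3]
    - [1, 0, 28, 0, 0, 0, 10.3]
    - [1, 0, 28, 0, 0, 0, 10.3]

```text
t: 18.62
tool_pos: [0.6485, 0.0909, 0.1327]
tool_rot: [0.994, -0.113, 0.001, -0.0]
contact_force: [0.5, -0.1, 0.2]
width: 1.001
```

```bash
python3 -c "
from h import *
print(r.get_state()['joint_positions'].round(2))
top([('wrench',(647.7,-105.8,4.7),.004)],'t2')"
```

```text
[ 0.03  0.46  1.47 -0.    1.21  0.26]
wrench [ 646.9 -104.6    5.1] res 0.1 area 2939.0713 2833
```

View pics/t2.png

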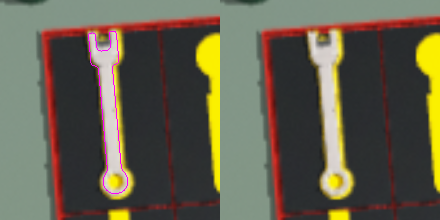

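servo_tool:
  commands:
    - [1, 1.5, 0.1, 0, 0, 0, 10.05]
    - [1, 1.5, 0.1, 0, 0, 0, 10.05]
    - [1, 1.5, 0.1, 0, 0, 0, 10.05]
    - [1, 1.5, 0.1, 0, 0, 0, 10.05]
    - [1, 1.5, 0.1, 0, 0, 0, 10.05]
    - [1, 1.5, 0.1, 0, 0, 0, 10.05]
    - [1, 0, 0, -50, 0, 0, 0]
    - [1, 0, 0, -45, 0, 0, 0]
    - [1, 0, 0, -20, 0, 0, 0]
    - [1, 0, 0, -10, 0, 0, 0]
    - [1, 0, 0, 0, 0, 0, 0]
    - [1, 0, 0, 0, 0, 0, 0]

```text
t: 20.23
tool_pos: [0.6584, 0.0904, 0.0082]
tool_rot: [0.917, 0.399, 0.001, 0.001]
contact_force: [-0.5, -0.5, 0.5]
width: 0.998
```

servo_tool:
  commands:
    - [1, -0.5, 0.5, -1, 0, 0, 0]
    - [0, 0, 0, 0, 0, 0, 0]
    - [0, 0, 0, 0, 0, 0, 0]
    - [0, 0, 0, 0, 0, 0, 0]
    - [0, 0, 0, 0, 0, 0, 0]
    - [0, 0, 0, 0, 0, 0, 0]
    - [0, 0, 0, 0, 0, 0, 0]
    - [0, 0, 0, 0, 0, 0, 0]
    - [0, 0, 0, 0, 0, 0, 0]

```text
t: 21.35
tool_pos: [0.6572, 0.0911, 0.0061]
tool_rot: [0.917, 0.399, 0.0, 0.0]
contact_force: [0.8, -0.3, 2.9]
width: 0.253
```

servo_tool:
  commands:
    - [0, 0, 0, 5, 0, 0, 0]
    - [0, 0, 0, 20, 0, 0, 0]
    - [0, 0, 0, 40, 0, 0, 0]
    - [0, 0, 0, 15, 0, 0, 0]
    - [0, 0, -23.8, 0, 0, 0, -10.18]
    - [0, 0, -23.8, 0, 0, 0, -10.18]
    - [0, 0, -23.8, 0, 0, 0, -10.18]
    - [0, 0, -23.8, 0, 0, 0, -10.18]
    - [0, 0, -23.8, 0, 0, 0, -10.18]
    - [0, 0, -23.8, 0, 0, 0, -10.18]
    - [0, 0, -23.8, 0, 0, 0, -10.18]
    - [0, 0, -23.8, 0, 0, 0, -10.18]
    - [0, 0, -23.8, 0, 0, 0, -10.18]
    - [0, 0, -23.8, 0, 0, 0, -10.18]
    - [0, 0, -23.8, 0, 0, 0, -10.18]
    - [0, 0, -23.8, 0, 0, 0, -10.18]
    - [0, 0, -23.8, 0, 0, 0, -10.18]
    - [0, 0, 0, 0, 0, 0, 0]
    - [0, 0, 0, 0, 0, 0, 0]

```text
t: 23.72
tool_pos: [0.6561, -0.2174, 0.0849]
tool_rot: [0.736, -0.677, -0.001, 0.0]
contact_force: [-0.2, -0.2, -2.5]
width: 0.256
```

```bash
python3 -c "
from h import *
s=r.get_state(); print(s['joint_positions'].round(2))
p,d=r.snapshot('wrist'); t,_=r.snapshot('scene'); 
cv2.imwrite('pics/w4.png',np.hstack([cv2.resize(p,(400,250)),cv2.resize(t[60:310,200:600],(400,250))])[:,:,::-1])"
```

```text
[-0.42  0.55  1.44  0.    1.16  1.07]
```

View pics/w4.png

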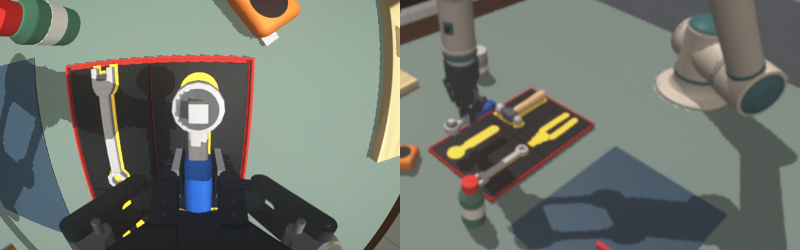

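servo_tool:
  commands:
    - [0, 0.3, -0.2, -35, 0, 0, 0]
    - [0, 0, 0, -25, 0, 0, 0]
    - [0, 0, 0, -10, 0, 0, 0]
    - [0, 0, 0, -2.5, 0, 0, 0]
    - [0, 0, 0, -1, 0, 0, 0]
    - [0, 0, 0, 0, 0, 0, 0]

```text
t: 24.58
tool_pos: [0.6578, -0.2188, 0.0133]
tool_rot: [0.735, -0.678, 0.001, -0.0]
contact_force: [0.7, 0.5, -1.4]
width: 0.252
```

servo_tool:
  commands:
    - [0, -0.5, 0.5, -1, 0, 0, 0]
    - [0, 0, 0, 0, 0, 0, 0]

```text
t: 24.82
tool_pos: [0.6578, -0.2188, 0.0131]
tool_rot: [0.735, -0.678, 0.002, -0.0]
contact_force: [-0.2, -1.0, 6.1]
width: 0.25
```

Contact felt at about 6 N, so I'll release.

servo_tool:
  commands:
    - [0.29, 0, 0, 0.5, 0, 0, 0]
    - [0.34, 0, 0, 0, 0, 0, 0]
    - [0.45, 0, 0, 0, 0, 0, 0]
    - [0.6, 0, 0, 0, 0, 0, 0]
    - [0.6, 0, 0, 0, 0, 0, 0]
    - [0.6, 0, 0, 10, 0, 0, 0]
    - [0.6, 0, 0, 30, 0, 0, 0]
    - [0.6, 0, 0, 50, 0, 0, 0]
    - [0.8, 0, 30, 30, 0, 0, 9]
    - [1, 0, 50, 0, 0, 0, 9]
    - [1, 0, 50, 0, 0, 0, 9]
    - [1, 0, 50, 0, 0, 0, 9]
    - [1, 0, 50, 0, 0, 0, 9]
    - [1, 0, 50, 0, 0, 0, 9]
    - [1, 0, 50, 0, 0, 0, 9]
    - [1, 0, 50, 0, 0, 0, 9]
    - [1, 0, 50, 0, 0, 0, 9]

```text
t: 26.95
tool_pos: [0.6567, 0.2136, 0.1328]
tool_rot: [0.999, -0.035, 0.001, -0.0]
contact_force: [0.6, -0.0, -0.2]
width: 1.001
```

```bash
python3 -c "
from h import *
print(r.get_state()['joint_positions'].round(2))
top([('ratchet',(656.7,-217.8,4.7),.004)],'t3')
i=r.camera_info('wrist'); p,d=r.snapshot('wrist'); im=rectify(p,i,.013,490,790,125,425,True)
a=cv2.imread('pics/t3.png'); cv2.imwrite('pics/t3b.png',np.hstack([a,im[::-1,::-1,::-1][40:260]]))"
```

```text
[ 0.21  0.51  1.38 -0.    1.25  0.28]
ratchet [ 657.6 -217.     4.7] res 0.03 area 3554.3857 3543
```

View pics/t3b.png

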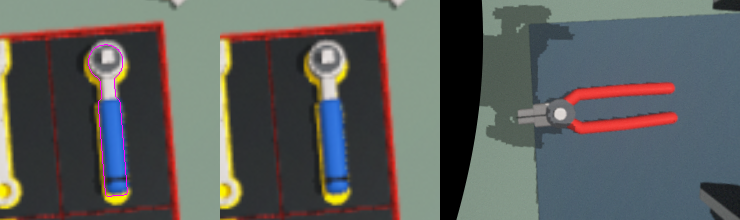

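servo_tool:
  commands:
    - [1, -9.4, 29.2, 0, 0, 0, 4.75]
    - [1, -9.4, 29.2, 0, 0, 0, 4.75]
    - [1, 0, 0, -50, 0, 0, 0]
    - [1, 0, 0, -45, 0, 0, 0]
    - [1, 0, 0, -20, 0, 0, 0]
    - [1, 0, 0, -12, 0, 0, 0]
    - [1, 0, 0, -2, 0, 0, 0]
    - [1, 0, 0, 0, 0, 0, 0]

```text
t: 28.1
tool_pos: [0.6388, 0.2702, 0.004]
tool_rot: [0.999, 0.045, 0.001, -0.0]
contact_force: [-0.8, -0.0, 0.3]
width: 1.002
```

servo_tool:
  commands:
    - [1, -0.5, 1.5, -0.5, 0, 0, 0]
    - [0.7, 0, 0, 0, 0, 0, 0]
    - [0, 0, 0, 0, 0, 0, 0]
    - [0, 0, 0, 0, 0, 0, 0]
    - [0, 0, 0, 0, 0, 0, 0]
    - [0, 0, 0, 0, 0, 0, 0]
    - [0, 0, 0, 0, 0, 0, 0]
    - [0, 0, 0, 0, 0, 0, 0]

```text
t: 29.1
tool_pos: [0.6378, 0.2721, 0.0032]
tool_rot: [0.999, 0.045, 0.001, -0.0]
contact_force: [-0.5, -1.0, 5.6]
width: 0.511
```

servo_tool:
  commands:
    - [0, 0, 0, 5, 0, 0, 0]
    - [0, 0, 0, 20, 0, 0, 0]
    - [0, 0, 0, 40, 0, 0, 0]
    - [0, 0, 0, 15, 0, 0, 0]
    - [0, -15.5, -35.7, 0, 0, 0, -8.23]
    - [0, -15.5, -35.7, 0, 0, 0, -8.23]
    - [0, -15.5, -35.7, 0, 0, 0, -8.23]
    - [0, -15.5, -35.7, 0, 0, 0, -8.23]
    - [0, -15.5, -35.7, 0, 0, 0, -8.23]
    - [0, -15.5, -35.7, 0, 0, 0, -8.23]
    - [0, -15.5, -35.7, 0, 0, 0, -8.23]
    - [0, -15.5, -35.7, 0, 0, 0, -8.23]
    - [0, -15.5, -35.7, 0, 0, 0, -8.23]
    - [0, -15.5, -35.7, 0, 0, 0, -8.23]
    - [0, -15.5, -35.7, 0, 0, 0, -8.23]
    - [0, 0, 0, 0, 0, 0, 0]
    - [0, 0, 0, 0, 0, 0, 0]

```text
t: 31.22
tool_pos: [0.4665, -0.1205, 0.0819]
tool_rot: [0.735, -0.678, -0.001, -0.0]
contact_force: [0.7, 0.3, -1.3]
width: 0.506
```

```bash
python3 -c "
from h import *
s=r.get_state(); print(s['joint_positions'].round(2))
p,d=r.snapshot('wrist'); t,_=r.snapshot('scene'); 
cv2.imwrite('pics/w5.png',np.hstack([cv2.resize(p,(400,250)),cv2.resize(t[60:310,200:600],(400,250))])[:,:,::-1])"
```

```text
[-0.4   0.28  1.92  0.    0.94  1.09]
```

View pics/w5.png

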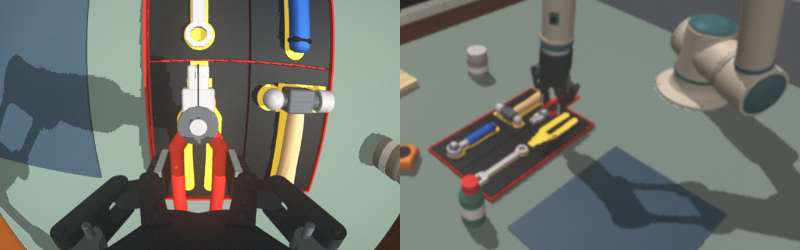

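servo_tool:
  commands:
    - [0, 0.3, 0, -35, 0, 0, 0]
    - [0, 0, 0, -25, 0, 0, 0]
    - [0, 0, 0, -10, 0, 0, 0]
    - [0, 0, 0, -2, 0, 0, 0]
    - [0, 0, 0, -1.5, 0, 0, 0]
    - [0, 0, 0, 0, 0, 0, 0]

```text
t: 32.08
tool_pos: [0.4672, -0.1202, 0.0101]
tool_rot: [0.735, -0.678, -0.0, -0.0]
contact_force: [-1.9, 4.6, 4.3]
width: 0.505
```

servo_tool:
  commands:
    - [0.55, 0, 0, 0, 0, 0, 0]
    - [0.6, 0, 0, 0, 0, 0, 0]
    - [0.7, 0, 0, 0, 0, 0, 0]
    - [0.75, 0, 0, 0, 0, 0, 0]
    - [0.75, 0, 0, 0, 0, 0, 0]
    - [0.75, 0, 0, 10, 0, 0, 0]
    - [0.75, 0, 0, 30, 0, 0, 0]
    - [0.75, 0, 0, 50, 0, 0, 0]
    - [0.8, 0, 30, 30, 0, 0, 9]
    - [1, 0, 50, 0, 0, 0, 9]
    - [1, 0, 50, 0, 0, 0, 9]
    - [1, 0, 50, 0, 0, 0, 9]
    - [1, 0, 50, 0, 0, 0, 9]
    - [1, 0, 50, 0, 0, 0, 9]
    - [1, 0, 0, 0, 0, 0, 0]

```text
t: 33.95
tool_pos: [0.467, 0.1621, 0.1295]
tool_rot: [0.963, -0.268, 0.0, -0.001]
contact_force: [-0.5, -1.4, -0.5]
width: 1.0
```

```bash
python3 -c "
from h import *
top([('pliers',(467.8,-120.6,4.7),.004),('hammer',(476.8,-232.9,4.7),.004),('wrench',(647.7,-105.8,4.7),.004),('ratchet',(656.7,-217.8,4.7),.004)],'t4')
p=cv2.imread('pics/t4_full.png'); a=cv2.imread('pics/t4.png')
q=cv2.resize(p[110:310,270:490],None,fx=1.8,fy=1.8,interpolation=cv2.INTER_CUBIC)
cv2.imwrite('pics/t4b.png',np.hstack([q,cv2.copyMakeBorder(a[:220,220:],0,140,0,0,0)]))
# height of tool tops above z, from depth in top view
d=np.load('t4_d.npy'); i=r.camera_info('top'); K=np.array(i['intrinsics']);T=np.array(i['camera_from_world']);Ti=np.linalg.inv(T)
def z(n,pts,H):
    c,s=np.cos(np.radians(4.7)),np.sin(np.radians(4.7))
    for a,b in pts:
        P=np.array([(H[0]+c*a-s*b)/1e3,(H[1]+s*a+c*b)/1e3,.02,1]); q=T@P; u,v=K[0,0]*q[0]/q[2]+K[0,2],K[1,1]*q[1]/q[2]+K[1,2]
        dd=d[int(round(v)),int(round(u))]; W=Ti@np.r_[dd*np.linalg.inv(K)@[u,v,1],1]; print(n,(a,b),'z',W[2].round(4))
z('hammer',[(-85,0),(-50,0),(0,0),(40,0)],(476.8,-232.9)); z('wrench',[(-40,0),(0,0),(40,0)],(647.7,-105.8)); z('ratchet',[(-80,0),(-50,0),(0,0)],(656.7,-217.8)); z('pliers',[(-70,18),(-70,-18),(0,18),(0,-18),(60,0)],(467.8,-120.6)); z('tile',[(0,0),(-70,0)],(467.8,-120.6))
for n in('can','jar'): print(n,[np.round(o['location']) for o in r.masks_of(n,'top')[:1]])"
```

```text
pliers [ 467.5 -119.2    4.6] res 0.08 area 3912.7988 3568
hammer none
wrench [ 647.8 -104.2    5.1] res 0.14 area 2422.4014 2833
ratchet [ 657.8 -217.2    4.8] res 0.02 area 3381.955 3543Traceback (most recent call last):
  File "<string>", line 3, in <module>
    top([('pliers',(467.8,-120.6,4.7),.004),('hammer',(476.8,-232.9,4.7),.004),('wrench',(647.7,-105.8,4.7),.004),('ratchet',(656.7,-217.8,4.7),.004)],'t4')
    ~~~^^^^^^^^^^^^^^^^^^^^^^^^^^^^^^^^^^^^^^^^^^^^^^^^^^^^^^^^^^^^^^^^^^^^^^^^^^^^^^^^^^^^^^^^^^^^^^^^^^^^^^^^^^^^^^^^^^^^^^^^^^^^^^^^^^^^^^^^^^^^^^^^^^^^^
  File "h.py", line 64, in top
    cv2.imwrite(f'pics/{name}.png',np.vstack(out)[:,:,::-1])
                                   ~~~~~~~~~^^^^^
    return _nx.concatenate(arrs, 0, dtype=dtype, casting=casting)
           ~~~~~~~~~~~~~~~^^^^^^^^^^^^^^^^^^^^^^^^^^^^^^^^^^^^^^^
ValueError: all the input array dimensions except for the concatenation axis must match exactly, but along dimension 1, the array at index 0 has size 440 and the array at index 1 has size 220
```

```bash
python3 -c "
from h import *
p=cv2.imread('pics/t4_full.png')
cv2.imwrite('pics/t4b.png',cv2.resize(p[110:310,240:500],None,fx=2.8,fy=2.8,interpolation=cv2.INTER_CUBIC))
d=np.load('t4_d.npy'); i=r.camera_info('top'); K=np.array(i['intrinsics']);T=np.array(i['camera_from_world']);Ti=np.linalg.inv(T)
def z(n,pts,H):
    c,s=np.cos(np.radians(4.7)),np.sin(np.radians(4.7)); o=[]
    for a,b in pts:
        P=np.array([(H[0]+c*a-s*b)/1e3,(H[1]+s*a+c*b)/1e3,.02,1]); q=T@P; u,v=K[0,0]*q[0]/q[2]+K[0,2],K[1,1]*q[1]/q[2]+K[1,2]
        u,v=int(round(u)),int(round(v)); dd=np.median(d[v-1:v+2,u-1:u+2]); W=Ti@np.r_[dd*np.linalg.inv(K)@[u,v,1],1]; o.append((a,b,round(W[2]*1e3,1)))
    print(n,o)
z('hammer',[(-85,0),(-50,0),(0,0),(40,0)],(476.8,-232.9)); z('wrench',[(-40,0),(0,0),(40,0)],(647.7,-105.8)); z('ratchet',[(-80,0),(-50,0),(0,0)],(656.7,-217.8)); z('pliers',[(-70,18),(-70,-18),(0,18),(0,-18),(60,0)],(467.8,-120.6)); z('tile',[(0,45),(-70,45),(60,45)],(467.8,-120.6))
for n in('can','jar'): print(n,[np.round(o['location']) for o in r.masks_of(n,'top')[:1]])"
```

```text
hammer [(-85, 0, np.float64(37.6)), (-50, 0, np.float64(37.6)), (0, 0, np.float64(35.1)), (40, 0, np.float64(34.8))]
wrench [(-40, 0, np.float64(18.6)), (0, 0, np.float64(20.0)), (40, 0, np.float64(19.0))]
ratchet [(-80, 0, np.float64(29.9)), (-50, 0, np.float64(31.4)), (0, 0, np.float64(31.9))]
pliers [(-70, 18, np.float64(22.2)), (-70, -18, np.float64(19.2)), (0, 18, np.float64(22.4)), (0, -18, np.float64(20.7)), (60, 0, np.float64(20.4))]
tile [(0, 45, np.float64(10.0)), (-70, 45, np.float64(11.1)), (60, 45, np.float64(10.5))]
can [array([129., 280.])]
jar [array([264., 465.])]
```

View pics/t4b.png

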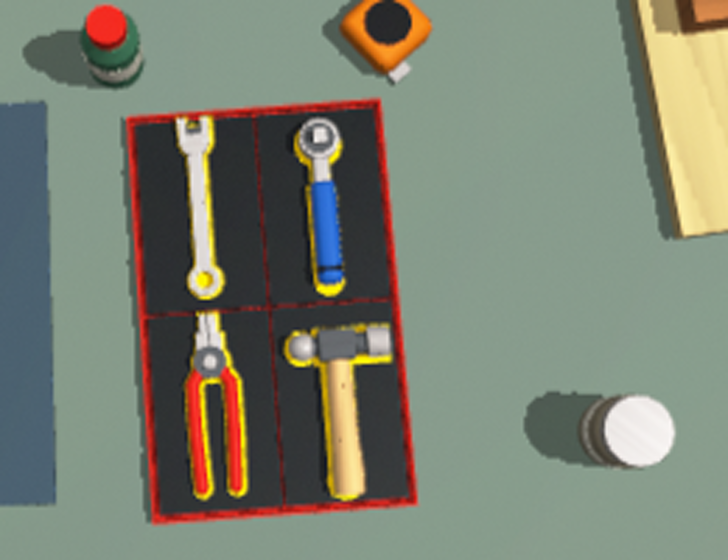

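All four tools lie on their shadows, and the can and jar have not moved.

```bash
python3 -c "
from h import *
print(r.hand_in(), r.get_state()['t'])"
```

```text
the job is handed in; nothing more can be done
the job is handed in; nothing more can be done
```

All four tools are in the tray, each set down on its own shadow with its head the right way round. I handed the job in at about 34 s. The can and jar look unmoved in the last picture.

**Position and angle:** the last fits from the top camera put the pliers, wrench and ratchet within about 2 mm and 0.5° of home. The network missed the hammer in that last picture. Its fit just after placing was within about 1 mm and 0.3°, and the picture shows it still in place.

**Flatness:** the depth readings match flat tools to within a couple of millimetres. The least certain is the hammer, whose handle end reads about 2.5 mm higher than the grip, close to the depth noise.

**Disagreements:** early measurements differed by up to 6 mm along the wrench and 5 mm along the pliers. I settled on the colour fit for the wrench, and on the mask and wrist view for the pliers. The wrist view put the far end of the hammer's handle about 9 mm off the top-camera fit, which I trusted instead.

**Forces:** the highest reading I saw was about 19 N on the wrist, when the hammer touched down. The other tools stayed near 6 N or below.

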